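# Take the mandarin out of the fruit clamp with tongs

## Task

Slide the jaw of the fruit clamp fully open, leaving the mandarin sitting in it; then pick up the kitchen tongs, close them on the mandarin and lift it out. Finish while holding it up in the tongs, still, at least 15 cm above the worktop, with the jaw left open. Touch the mandarin only with the tongs, and do not disturb the other things on the worktop.

Things in the scene. Friction and masses are not known exactly. Their poses are not given: they have to be found in the camera images.
- clamp: fruit clamp fixed to the worktop: a wooden board 64 (its x) x 190 (its y, -52 to +138) x 12 mm high; the fruit sits on it between a fixed jaw at the -y side and a sliding jaw at the +y side, both 36 mm wide along x. Origin: underside of the board below the middle of the fruit's seat; z up; +y is the direction in which the jaw slides open.
- jaw (a joint): travel of the sliding jaw along the clamp's +y, m: 0 closed, 0.045 at its stop, fully open; starts at 0 to 0.006; 2.5 N friction, no spring, stays where left. The jaw is 36 mm long, z 12 to 70 mm; at 0 its face is at the clamp's y = 34 mm and its steel hold-down lip (24 mm wide, z 69 to 75 mm) reaches in over the fruit to y = 11 mm.
- jaw_tab (a point): middle of the black upright tab on top of the sliding jaw, at the height to pinch it: 30 mm wide along the clamp's x, 12 mm thick along its y, standing free from z = 75 to 108 mm; this point is 12 mm below the tab's top, at the clamp's x = 0, y = 55 mm plus the jaw's travel, z = 96 mm.
- fixed_jaw (a point): top middle of the clamp's fixed jaw, an upright wooden plate 36 wide along the clamp's x, y -43 to -33 mm, z 12 to 50 mm.
- rest_a (a point): middle of the outer face of the first (+y) arm's thumb rest, 12 mm above the tongs' underside. Each rest is a flat upright plate 34 mm long, 24 mm tall. Over both rests: 64 mm open, about 48 mm with the tips on something 64 mm wide. Squeezing them closes the tongs against a spring: 6 N at first, 8 N on the mandarin; pressed a few mm together by the fingers, the tongs can be carried still open.
- rest_b (a point): the same on the second (-y) arm, which turns on the hinge.
- mandarin: mandarin, about 64 mm across and 54 mm tall, about 0.09 kg, standing on the clamp's board. Origin: middle of its underside; z up.
- mandarin_center (a point): middle of the mandarin, 27 mm above its underside (39 mm above the worktop while seated).
- tongs: steel kitchen tongs lying on the worktop, arms side by side, 230 mm long, 24 mm tall, 0.12 kg, centre of mass within 15 mm of the rests. Origin: midway between the two black thumb rests, at the underside, tongs open; x to the tips, y across the arms (to the first arm), z up. Hinge at x = -105 mm, tips' middle at x = +105 mm.
- tip_a (a point): inner face of the tip of the first (+y) arm, in the middle, 12 mm above the tongs' underside. The tips are slightly hollow plates, 28 mm long and 25 mm tall, about 90 mm apart when open.
- tip_b (a point): the same on the second (-y) arm, which turns on the hinge.
- tongs_arm (a joint): angle by which the tongs are closed, rad: 0 open (as at the start), about 0.15 closed on the mandarin, 0.36 the most.
- salt_shaker: salt shaker, diameter 44, 90 mm tall, a bystander. Origin: middle of its underside.
- tumbler: small clear glass tumbler, diameter 48, 61 mm tall, a bystander. Origin: middle of its underside.
- pepper_mill: wooden pepper mill, diameter 58, 170 mm tall, a bystander. Origin: middle of its underside.
- spice_jar: spice jar with a screw cap, diameter 44, 99 mm tall, a bystander. Origin: middle of its underside.
- jar_b: second spice jar with a screw cap, diameter 46, 106 mm tall, a bystander. Origin: middle of its underside.
Things that resemble listed ones, but are neither listed nor needed, are in the scene too. Of the things that look like the mandarin, the largest one is meant.

How it is judged:
On the way, in this order (a step that is already met when the one before it is completed fails the run):
1. the jaw is slid fully open (over 38 mm), the mandarin still seated in the clamp (value of joint jaw above 0.038 m and distance between mandarin_center and clamp below 0.056 m), for 0.2 s.
2. the tongs are picked up in the fingers (20 mm clear), the mandarin still seated (height (world z) of tongs above 0.02 m and contact force between the fingers and tongs above 1 N and distance between mandarin_center and clamp below 0.056 m), for 0.2 s.
3. the tongs are closed on the seated mandarin, a tip on either side (distance between mandarin_center and tip_a below 0.046 m and distance between mandarin_center and tip_b below 0.046 m and contact force between tongs and mandarin above 1 N and distance between mandarin_center and clamp below 0.056 m), for 0.1 s.
At the end, for the whole second after the job is handed in: Mandarin still (under 0.03 m/s) between both tips (its middle within 46 mm of each), its middle over 130 mm above the worktop; fingers hold the tongs, lifted 50 mm (over 2 N); gripper, arm and clamp do not touch the mandarin, nor the clamp the tongs; jaw open over 34 mm (height (world z) of mandarin_center above 0.13 m and distance between mandarin_center and tip_a below 0.046 m and distance between mandarin_center and tip_b below 0.046 m and contact force between tongs and mandarin above 1 N and contact force between the fingers and tongs above 2 N and height (world z) of tongs above 0.05 m and contact force between mandarin and the arm below 0.1 N and contact force between mandarin and the fingers below 0.1 N and contact force between each of mandarin, tongs and clamp below 0.1 N and linear speed of mandarin below 0.03 m/s and value of joint jaw above 0.034 m); the arm keeps its last pose, push and grip.
It fails at once if the gripper or the arm touches the mandarin (contact force between mandarin and the fingers above 0.5 N or contact force between mandarin and the arm above 0.5 N).
It fails at once if the mandarin is taken out of the clamp before the jaw is open (not (distance between mandarin_center and clamp below 0.056 m) and value of joint jaw below 0.03 m).
It fails at once if another thing is pushed by more than 30 mm or tipped over (distance of any of salt_shaker, tumbler, pepper_mill, spice_jar, jar_b from where it was at the start of the episode above 0.03 m or angle between any of salt_shaker, tumbler, pepper_mill, spice_jar, jar_b's own z axis and vertical above 0.5 rad).
It also fails if it takes over 58 s, if anything falls off the work surface, if the arm or the gripper's body presses on something with over 40 N, if the wrist force passes 120 N, or if a joint passes its speed limit or range.

## Robot

A 7-joint arm with a two-finger parallel gripper is mounted at the origin on a cart in front of the work surface, level with it; the furniture and walls round the work are solid. World frame = base frame: x ahead of the robot, y to its left, z up, the work surface at z = 0. Lengths are in m, angles in rad, forces in N, time in s.
With the tool pointing down it reaches from about 0.4 to 0.9 m from the base axis. Payload 5.6 kg.
Tool frame: the origin (TCP) lies midway between the tips of the shut fingers; the grasp point (between the pads) lies 19 mm behind it; z points along the fingers, y is the direction in which the jaws open and shut (so a half turn about z gives the same grasp; the last joint's range is limited). The gripper opens to 92 mm and grips with 3 to 60 N. Pads are 20 mm wide; open, the fingers measure 128 mm over their backs; the gripper's body (75 mm by 189 mm) begins 69 mm behind the grasp point.
Start: joints at [1.112, 0.468, -0.012, 1.603, 0.006, 1.071, -0.056], TCP at [0.263, -0.595, 0.215] pointing down, gripper open.
Joint ranges: [-2.53, 2.53], [-0.31, 2.02], [-1.57, 1.55], [0.28, 2.44], [-1.29, 4.43], [0.15, 1.84], [-2.92, 2.92]. Speed limits (rad/s): [2.57, 2.57, 3.14, 3.14, 3.14, 3.14, 3.14].

## Interface

Orientations are given as a unit quaternion [w, x, y, z].
In Python, from plant import env gives the robot as it stands. The module is installed in compiled form; this text tells all that it offers.
- The arm moves only by the tool move_arm, never from a script. Its argument "motion" is a list of rows, each a list of 4 numbers: the shift along the tool's x, y, z in m, then the turn about the tool's z in degrees. In form: [[tx, ty, tz, turn], ...]. A call has 1 to 12 rows; each row shifts and turns the commanded pose from where the row before left it, along the tool's axes as they then stand; what a row does not reach is not made up. A row lasts 1/10 s, in which the tool goes at most 50 mm and 8.59 degrees, less where a joint would pass 70% of its speed; a pose out of reach is approached as far as the arm can. A call with a gripper value outside its range is refused whole. "gripper" is the finger opening in m, from 0 to 0.0919, set as the call begins (left out, the last holds). The fingers move at their own pace and stop on an object; "newtons" is the grip in N (left out, the last holds). Time passes only in rows, so rows that do not move let the fingers close. It gives the time, the measured TCP pose, the force and the opening at its end, in the units of the state.
- env.sense(): the state, without advancing time (a new reading comes with each control period).
- env.camera(name): name is "scene" or "top"; returns a dict with "image" (400x640x3 uint8, red, green, blue), "fovy" (degrees; the focal length in pixels is half the picture's height over the tangent of half this angle, whatever the lens; pixels are square), "cx", "cy" (the principal point, pixels), "extrinsics" (4x4, takes a point from world to camera coordinates). Camera axes: x right, y up, looking along -z (the intrinsics and any distortion apply to the point x, -y, -z); pixel columns grow to the right and rows downward; lengths in m; the calibration is good to about 2 mm. A picture is of the moment at which its call begins. There is no depth.
- env.hand_in(): hands the job in, once; it reports no verdict.
Trained networks look in the newest picture that a camera, given by its name, has taken for a name from the list of things; names that differ only in an ending like _2 or _b are one class to them, and where a whole thing is asked for, a point or a joint stands for the part that bears it (a point fixed in the world has none). Each returns a list of dicts, best first, with "score" (0 to 1); they miss things now and then, are a little off and sometimes report something else, mostly with a low value. They report only what shows in the picture. A call takes as long as a camera call. They do not tell look-alikes from the thing itself.
- env.cut_out(camera, query): "mask" (400x640 bool, what is visible of it).
- env.mark_of(camera, query): "location" ([x, y, z] in m, in the coordinates of the camera as it stood for that picture, good to about 4 mm: a listed point, or the origin of a listed thing).
The state is a dict: "clock": time; "joint_pos": joint angles; "qvel": joint speeds; "tau": joint torques, N m; "tool_pos": TCP position; "orientation": TCP orientation; "force": force on the tool from outside, world axes, zero at the start; "ft_torque": the same for the moment, N m; "finger_gap": finger opening in m.
Only numpy, scipy, OpenCV 4.12 (cv2) and the standard library are available. Lean on these libraries where they do the work, as an engineer would, in place of code of your own. Each camera call takes 0.05 s, during which the arm holds its last target. There are 200 camera calls.

## Working session

There is one attempt and no reset: what is moved stays moved. The work goes in short steps, Python scripts to look and compute and a tool call to move; the robot and the scene stay as the last step left them, time stands still between calls to the robot, and variables do not carry over. Pictures are saved under pics/ and viewed, about 8 in all and at most 12, crops included, and the job is handed in when it is done.

Besides the shell and the picture viewer there is one more tool, called after "Request:" as name([rows], argument=value, ...), one row to a line, values as JSON. move_arm: Moves the arm, as the interface text tells. Its arguments: {"type":"object","properties":{"motion":{"type":"array"},"gripper":{"type":"number"},"newtons":{"type":"number"}},"required":["motion"]}

```bash
mkdir -p pics
cat > h.py <<'E'
from plant import env
import numpy as np, cv2
def cam(n,save=None):
    c=env.camera(n)
    if save: cv2.imwrite(save,c["image"][:,:,::-1])
    return c
def w(c,p):
    E=np.array(c["extrinsics"]); return np.linalg.inv(E)[:3]@np.r_[p,1]
def px(c,p):
    E=np.array(c["extrinsics"]); q=E[:3]@np.r_[p,1]; f=200/np.tan(np.radians(c["fovy"])/2)
    return np.array([c["cx"]+f*q[0]/-q[2], c["cy"]-f*q[1]/-q[2]])
def marks(n,c,names,k=2):
    for q in names:
        try:
            for m in env.mark_of(n,q)[:k]:
                X=w(c,m["location"]); print(n,q,round(m["score"],2),X.round(3),px(c,X).round())
        except Exception as e: print(q,e)
E
python3 - <<'E'
from h import *
print(env.sense())
for n in ("top","scene"):
    c=cam(n,f"pics/{n}0.png"); print({k:v for k,v in c.items() if k!="image"})
    marks(n,c,["clamp","jaw_tab","fixed_jaw","mandarin","tongs","rest_a","rest_b","tip_a","tip_b","salt_shaker","tumbler","pepper_mill","spice_jar"],3)
E
```

```text
{'clock': 0.0, 'joint_pos': array([ 1.11197324,  0.46838754, -0.01161613,  1.60360578,  0.00600008,
        1.07141163, -0.05627069]), 'qvel': array([ 0.00031998,  0.00236257, -0.00179503, -0.00050049,  0.00041177,
        0.00025128,  0.00083606]), 'tau': array([ 2.91545075e-04, -5.20579720e+01, -1.25377477e-02, -2.43754739e+01,
       -5.67658944e-02,  1.71964365e-02,  1.60203995e-04]), 'tool_pos': array([ 0.26227086, -0.59410215,  0.21364102]), 'orientation': array([-8.55585124e-04,  9.78466110e-01,  2.06405623e-01, -2.40870090e-04]), 'force': array([-0.58584351,  0.47309893,  0.01545742]), 'ft_torque': array([0.00858964, 0.00018681, 0.05009995]), 'finger_gap': 0.09179448551464103}
{'fovy': 54.038654254193375, 'cx': 322.94025207630204, 'cy': 204.60567406816907, 'extrinsics': array([[-0.01357762, -0.99972243, -0.01925383,  0.2803776 ],
       [ 0.98955673, -0.01619807,  0.14323097, -0.5645012 ],
       [-0.14350309, -0.01710803,  0.98950199, -0.95938087],
       [ 0.        ,  0.        ,  0.        ,  1.        ]])}
top clamp 0.8 [ 0.524  0.324 -0.004] [304. 224.]
top jaw_tab 0.67
[... 1900 characters left out ...]
3 [0.445 0.123 0.011] [384. 231.]
scene rest_a 0.77 [0.502 0.087 0.013] [381. 216.]
scene rest_a 0.63 [0.676 0.338 0.001] [272. 215.]
scene rest_b 0.93 [0.445 0.123 0.011] [384. 231.]
scene rest_b 0.77 [0.502 0.087 0.013] [381. 216.]
scene rest_b 0.63 [0.676 0.338 0.001] [272. 215.]
scene tip_a 0.96 [0.568 0.166 0.012] [344. 213.]
scene tip_a 0.9 [0.49  0.215 0.01 ] [345. 234.]
scene tip_b 0.96 [0.568 0.166 0.012] [344. 213.]
scene tip_b 0.9 [0.49  0.215 0.01 ] [345. 234.]
scene salt_shaker 0.96 [ 0.388  0.331 -0.001] [327. 276.]
scene tumbler 0.79 [ 0.68   0.338 -0.001] [271. 215.]
scene pepper_mill 0.61 [ 0.704  0.186 -0.001] [314. 197.]
scene spice_jar 0.94 [0.679 0.038 0.001] [358. 187.]
```

View pics/top0.png

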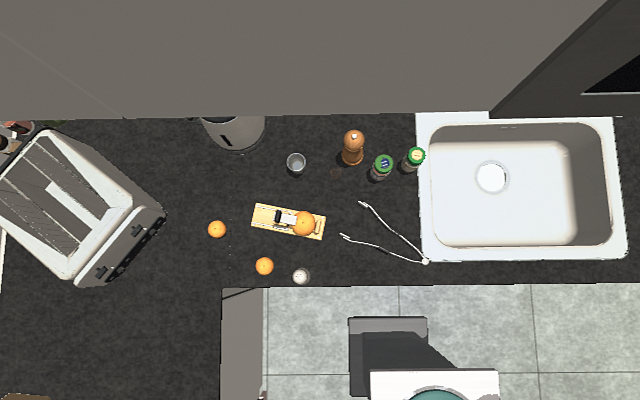

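View pics/scene0.png

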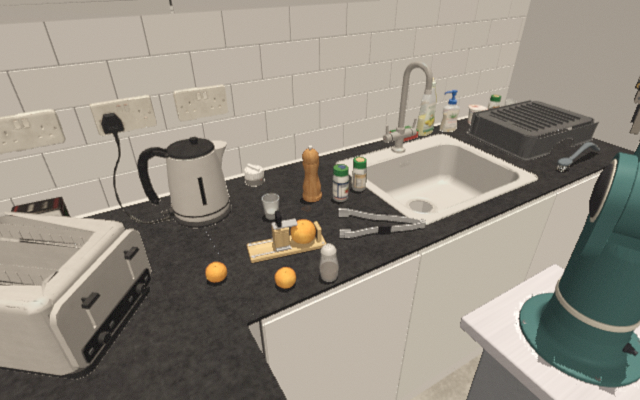

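Candidates for the mandarin (top view): (304,224) on the clamp between the jaws, (265,265) and (217,229) loose on the worktop. The one on the clamp is the largest and the one described, so I choose that. The tongs run from hinge (426,261) to tips (344,234)/(362,204). The jaw tab is at (276,215).

Run:
```python
import cv2
a=cv2.imread("pics/scene0.png")[170:300,190:440]; cv2.imwrite("pics/crop1.png",cv2.resize(a,None,fx=3,fy=3,interpolation=cv2.INTER_CUBIC))
```

Request:
move_arm([
  [0,-0.05,0,0],
  [0,-0.05,0,0],
  [0.048,-0.002,0,-5],
  [0.048,-0.002,0,-5],
  [0.048,-0.002,0,-5],
  [0.048,-0.002,0,-5],
  [0.048,-0.002,0,-5],
  [0.048,-0.002,0,-5],
  [0.048,-0.002,0,-5],
  [0.048,-0.002,0,-5],
  [0.048,-0.002,0,-5],
  [0.048,-0.002,0,-5],
])

```text
clock: 2.6
tool_pos: [0.5303, -0.1518, 0.2148]
orientation: [0.0, 0.799, 0.602, 0.0]
force: [0.9, 0.5, -0.3]
finger_gap: 0.0916
```

View pics/crop1.png

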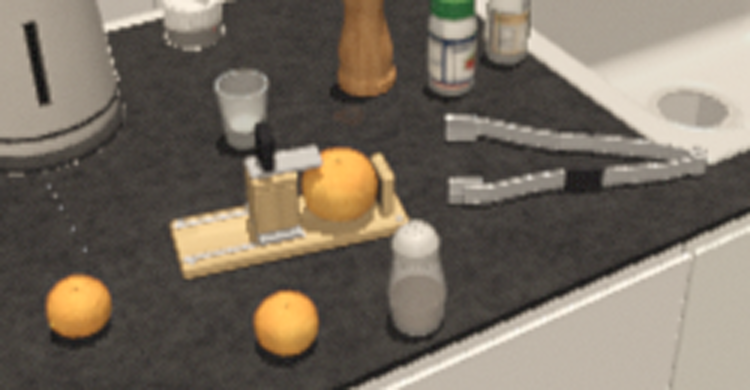

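Request:
move_arm([
  [0.048,-0.002,0,-5],
  [0.048,-0.002,0,-5],
  [0.048,-0.002,0,-5],
  [0.048,-0.002,0,-5],
  [0.048,-0.002,0,-5],
  [0.048,-0.002,0,-5],
  [0.048,-0.002,0,-5],
  [0.048,-0.002,0,-5],
  [0.048,-0.002,0,-5],
  [0.048,-0.002,0,-5],
  [0,0.05,0,0],
  [0,0.05,0,0],
])

```text
clock: 3.8
tool_pos: [0.5414, 0.3643, 0.2152]
orientation: [0.001, 0.469, 0.883, -0.0]
force: [1.5, 0.5, 0.1]
finger_gap: 0.0921
```

Request:
move_arm([
  [0,0,0,-8.2],
  [0,0,0,-8.2],
  [0,0,0,-8.2],
  [0,0,0,-8.2],
  [0,0,0,-8.2],
  [0,0,0,0],
], gripper=0.05)

```text
clock: 4.4
tool_pos: [0.5421, 0.3621, 0.2142]
orientation: [-0.0, 0.132, 0.991, 0.0]
force: [-0.2, 0.4, 0.4]
finger_gap: 0.0503
```

```bash
cat >> h.py <<'E'
def delta(t,ang):
    "needed shift in present tool axes to world point t, and turn to bring tool y to world angle ang (mod 180)"
    from scipy.spatial.transform import Rotation as R
    s=env.sense(); M=R.from_quat(np.roll(s["orientation"],-1)).as_matrix()
    a=np.degrees(np.arctan2(M[1,1],M[0,1])); d=(ang-a+90)%180-90
    print("tcp",s["tool_pos"].round(4),"yang",a.round(2),"clock",s["clock"],"shift",(M.T@(np.array(t)-s["tool_pos"])).round(4),"turn",-d.round(2)); return M
E
python3 - <<'E'
from h import *
for n in ("top","scene"):
    c=cam(n); marks(n,c,["clamp","jaw_tab","fixed_jaw","mandarin_center","mandarin"],1)
delta([.537,.382,.085],75)
E
```

```text
top fixed_jaw 0.57 [ 0.659  0.122 -0.003] [378. 173.]
top mandarin_center 0.63 [0.677 0.342 0.003] [297. 167.]
top mandarin 0.68 [ 0.513  0.549 -0.002] [220. 229.]
scene clamp 0.85 [ 0.52   0.319 -0.003] [304. 244.]
scene jaw_tab 0.8 [0.532 0.377 0.098] [279. 216.]
scene fixed_jaw 0.97 [0.512 0.285 0.05 ] [317. 225.]
scene mandarin_center 0.92 [0.525 0.324 0.038] [301. 231.]
scene mandarin 0.6 [0.413 0.423 0.001] [286. 284.]
tcp [0.5419 0.3623 0.2146] yang 74.81 clock 5.0 shift [0.0099 0.0177 0.1296] turn -0.19
```

Request:
move_arm([
  [0.009,0.017,0.03,0],
  [0,0,0.04,0],
  [0,0,0.03,0],
  [0,0,0.02,0],
  [0,0,0.009,0],
  [0,0,0,0],
])

```text
clock: 5.6
tool_pos: [0.5372, 0.3807, 0.0845]
orientation: [-0.001, 0.132, 0.991, -0.001]
force: [0.7, 0.6, 1.0]
finger_gap: 0.0498
```

Run:
```python
from h import *
c=cam("scene"); delta([.537,.382,.085],75)
cv2.imwrite("pics/crop2.png",cv2.resize(c["image"][130:290,210:390,::-1],None,fx=3,fy=3))
```

```text
tcp [0.5378 0.3814 0.0858] yang 74.82 clock 5.65 shift [0.0009 0.0004 0.0008] turn -0.18
```

View pics/crop2.png

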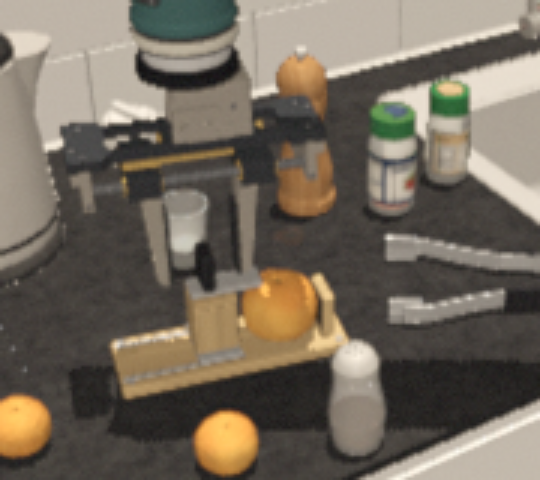

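Request:
move_arm([
  [0,0,0,0],
  [0,0,0,0],
  [0,0,0,0],
  [0,0,0,0],
  [0,0,0,0],
  [0,0,0,0],
], gripper=0.0, newtons=20)

```text
clock: 6.25
tool_pos: [0.5378, 0.3808, 0.0859]
orientation: [0.0, 0.132, 0.991, -0.0]
force: [-0.7, -1.3, 2.9]
finger_gap: 0.0127
```

Request:
move_arm([
  [0,0.005,0,0],
  [0,0.008,0,0],
  [0,0.008,0,0],
  [0,0.008,0,0],
  [0,0.007,0,0],
  [0,0,0,0],
])

```text
clock: 6.85
tool_pos: [0.5462, 0.4189, 0.0859]
orientation: [-0.0, 0.131, 0.991, 0.001]
force: [-1.7, 1.4, 3.2]
finger_gap: 0.0122
```

Request:
move_arm([
  [0,0.003,0,0],
  [0,0.003,0,0],
  [0,0.003,0,0],
  [0,0,0,0],
  [0,0,0,0],
])

```text
clock: 7.35
tool_pos: [0.5466, 0.4197, 0.0856]
orientation: [-0.002, 0.132, 0.991, -0.006]
force: [-12.0, -15.2, 16.3]
finger_gap: 0.0123
```

Request:
move_arm([
  [0,-0.006,0,0],
  [0,-0.001,0,0],
  [0,0,0,0],
])

```text
clock: 7.65
tool_pos: [0.5463, 0.4188, 0.0858]
orientation: [-0.001, 0.132, 0.991, 0.0]
force: [-5.7, 0.2, 5.7]
finger_gap: 0.0126
```

Request:
move_arm([
  [0,0,0,0],
  [0,0,0,0],
  [0,0,0,0],
  [0,0,-0.03,0],
  [0,0,-0.05,0],
  [0,0,-0.05,0],
  [0,0,0,0],
], gripper=0.04)

```text
clock: 8.35
tool_pos: [0.5504, 0.4209, 0.2236]
orientation: [0.004, 0.133, 0.991, 0.005]
force: [0.7, 0.9, 0.7]
finger_gap: 0.0404
```

Run:
```python
from h import *
for n in ("top","scene"):
    c=cam(n,f"pics/{n}3.png"); marks(n,c,["clamp","jaw_tab","fixed_jaw","mandarin_center","tongs","rest_a","tip_a"],3)
delta([.477,.103,.1],-31.4)
```

```text
top mandarin_center 0.63 [0.511 0.548 0.021] [217. 230.]
top mandarin_center 0.6 [0.417 0.426 0.019] [264. 265.]
top tip_a 0.6 [0.573 0.169 0.014] [362. 204.]
scene clamp 0.9 [ 0.521  0.319 -0.   ] [304. 243.]
scene jaw_tab 0.93 [0.542 0.417 0.099] [262. 218.]
scene fixed_jaw 0.67 [0.513 0.289 0.047] [315. 226.]
scene mandarin_center 0.97 [0.523 0.319 0.038] [303. 231.]
scene mandarin_center 0.73 [0.417 0.421 0.016] [286. 277.]
scene mandarin_center 0.7 [0.519 0.55  0.015] [214. 271.]
scene tongs 0.93 [ 0.474  0.102 -0.001] [383. 227.]
scene rest_a 0.68 [0.445 0.123 0.014] [384. 230.]
scene rest_a 0.56 [0.503 0.086 0.012] [381. 216.]
scene tip_a 0.8 [0.57  0.169 0.013] [343. 213.]
scene tip_a 0.75 [0.49  0.219 0.012] [343. 233.]
tcp [0.5476 0.4178 0.2155] yang 74.82 clock 9.15 shift [-0.0142 -0.3223  0.1155] turn -73.78
```

Request:
move_arm([
  [-0.002,-0.046,0,0],
  [-0.002,-0.046,0,0],
  [-0.002,-0.046,0,0],
  [-0.002,-0.046,0,0],
  [-0.002,-0.046,0,0],
  [-0.002,-0.046,0,0],
  [-0.002,-0.046,0,0],
  [0,0,0,8.2],
  [0,0,0,8.2],
  [0,0,0,8.2],
  [0,0,0,8.2],
  [0,0,0,8.2],
], gripper=0.0919)

```text
clock: 10.35
tool_pos: [0.4769, 0.1033, 0.2158]
orientation: [0.0, 0.473, 0.881, 0.0]
force: [-0.3, -0.2, -0.5]
finger_gap: 0.0919
```

Request:
move_arm([
  [0,0,0,8.2],
  [0,0,0,8.2],
  [0,0,0,8.2],
  [0,0,0,8.2],
  [0,0,0,8.2],
  [0,0,0,8.2],
  [0,0,0,8.2],
  [0,0,0,8.0],
  [0,0,0,0],
])

```text
clock: 11.25
tool_pos: [0.4769, 0.1035, 0.2158]
orientation: [0.0, 0.873, 0.488, 0.0]
force: [0.2, -0.1, 0.7]
finger_gap: 0.0919
```

Run:
```python
from h import *
for n in ("top","scene"):
    c=cam(n,f"pics/{n}4.png"); marks(n,c,["tongs","rest_a","tip_a"],2)
delta([.476,.1037,.004],-31.6); print(env.sense()["joint_pos"].round(2))
cv2.imwrite("pics/crop4.png",cv2.resize(c["image"][150:280,240:460,::-1],None,fx=3,fy=3))
```

```text
top tongs 0.79 [0.476 0.101 0.003] [389. 241.]
top rest_a 0.86 [0.45  0.118 0.013] [383. 251.]
top rest_a 0.5 [0.509 0.091 0.015] [393. 228.]
top tip_a 0.79 [0.492 0.22  0.007] [343. 235.]
top tip_a 0.55 [0.572 0.167 0.013] [363. 205.]
scene tongs 0.79 [ 0.473  0.1   -0.   ] [384. 227.]
scene rest_a 0.57 [0.503 0.086 0.013] [381. 216.]
scene rest_a 0.55 [0.447 0.12  0.014] [384. 230.]
scene tip_a 0.95 [0.491 0.218 0.014] [344. 233.]
scene tip_a 0.86 [0.568 0.168 0.014] [343. 212.]
tcp [0.4768 0.1033 0.2155] yang -31.54 clock 11.65 shift [-1.000e-04 -9.000e-04  2.115e-01] turn 0.06
[ 0.23  0.25 -0.58  1.96  0.17  0.98 -0.98]
```

View pics/crop4.png

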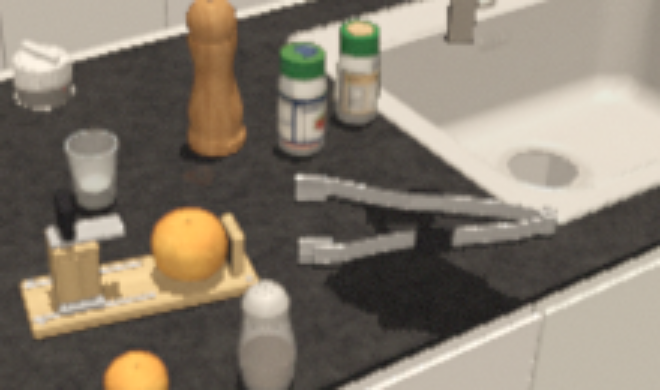

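Request:
move_arm([
  [0,-0.001,0.04,0],
  [0,0,0.05,0],
  [0,0,0.05,0],
  [0,0,0.04,0],
  [0,0,0.02,0],
  [0,0,0.01,0],
  [0,0,0,0],
])

```text
clock: 12.35
tool_pos: [0.4754, 0.1039, 0.0047]
orientation: [-0.0, 0.873, 0.488, -0.001]
force: [1.3, 0.7, -0.3]
finger_gap: 0.0918
```

Request:
move_arm([
  [0,0,0,0],
  [0,0,0,0],
  [0,0,0,0],
  [0,0,0,0],
  [0,0,0,0],
  [0,0,0,0],
  [0,0,0,0],
], gripper=0.059, newtons=20)

```text
clock: 13.05
tool_pos: [0.4771, 0.1042, 0.0065]
orientation: [0.0, 0.873, 0.488, 0.001]
force: [-0.4, 0.4, 6.5]
finger_gap: 0.0589
```

Request:
move_arm([
  [0,0,-0.005,0],
  [0,0,-0.01,0],
  [0,0,-0.02,0],
  [0,0,-0.03,0],
  [0,0,-0.03,0],
  [0,0,-0.02,0],
  [0,0,-0.01,0],
  [0,0,0,0],
  [0,0,0,0],
])

```text
clock: 13.95
tool_pos: [0.4754, 0.1034, 0.13]
orientation: [-0.0, 0.873, 0.488, -0.001]
force: [-0.2, 1.3, -1.1]
finger_gap: 0.059
```

Run:
```python
from h import *
for n in ("top","scene"):
    c=cam(n,f"pics/{n}5.png"); marks(n,c,["tongs","rest_a","tip_a","clamp","fixed_jaw","jaw_tab","mandarin_center"],2)
delta([.476,.1037,.125],-31.6); print(env.sense()["force"])
cv2.imwrite("pics/crop5.png",cv2.resize(c["image"][100:280,240:460,::-1],None,fx=3,fy=3))
```

```text
top tip_a 0.76 [0.495 0.215 0.13 ] [347. 231.]
top tip_a 0.44 [0.565 0.169 0.133] [366. 200.]
top clamp 0.6 [ 0.526  0.323 -0.003] [304. 223.]
top fixed_jaw 0.68 [0.51  0.289 0.053] [317. 227.]
top jaw_tab 0.75 [0.548 0.421 0.097] [261. 211.]
top mandarin_center 0.65 [0.511 0.55  0.019] [217. 230.]
top mandarin_center 0.64 [0.522 0.325 0.039] [302. 223.]
scene tongs 0.79 [0.473 0.102 0.123] [387. 188.]
scene rest_a 0.93 [0.499 0.087 0.141] [386. 176.]
scene rest_a 0.76 [0.446 0.119 0.133] [389. 191.]
scene tip_a 0.94 [0.495 0.214 0.137] [346. 190.]
scene tip_a 0.55 [0.56  0.174 0.136] [344. 176.]
scene clamp 0.86 [0.519 0.321 0.001] [303. 243.]
scene fixed_jaw 0.75 [0.387 0.327 0.001] [329. 275.]
scene fixed_jaw 0.64 [0.51  0.286 0.048] [317. 226.]
scene jaw_tab 0.94 [0.545 0.418 0.095] [261. 219.]
scene mandarin_center 0.93 [0.523 0.321 0.039] [302. 230.]
scene mandarin_center 0.88 [0.417 0.425 0.018] [284. 277.]
tcp [0.476  0.1038 0.1306] yang -31.58 clock 14.75 shift [-0.0001  0.      0.0056] turn 0.02
[ 0.8630368   0.63847315 -1.047282  ]
```

View pics/crop5.png

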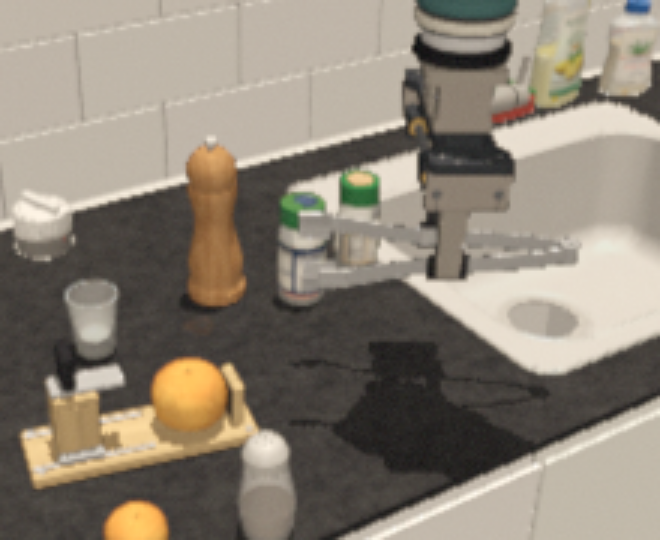

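Request:
move_arm([
  [0,0,0,-4],
  [0,0,0,-6],
  [0,0,0,-4.6],
  [0,0,0,-2],
  [0.02,-0.002,0,0],
  [0.035,-0.003,0,0],
  [0.035,-0.003,0,0],
  [0.02,-0.0015,0,0],
  [0.01,0,0,0],
  [0,0,0,0],
  [0,0,0,0],
])

```text
clock: 15.85
tool_pos: [0.4977, 0.221, 0.1302]
orientation: [0.0, 0.793, 0.609, -0.001]
force: [0.8, -0.6, -1.3]
finger_gap: 0.0588
```

Run:
```python
from h import *
for n in ("top","scene","top","scene"):
    c=cam(n,f"pics/{n}6.png"); marks(n,c,["tongs","rest_a","tip_a","fixed_jaw","mandarin_center"],2)
delta([.4977,.2216,.034],-15)
t=cv2.imread("pics/top6.png")[150:300,230:430];s=cv2.imread("pics/scene6.png")[130:280,230:430]
cv2.imwrite("pics/crop6.png",cv2.resize(np.hstack([t,s]),None,fx=2,fy=2,interpolation=cv2.INTER_CUBIC))
```

```text
top tip_a 0.46 [ 0.384  0.334 -0.006] [300. 277.]
top tip_a 0.38 [0.567 0.311 0.14 ] [305. 200.]
top fixed_jaw 0.59 [0.51  0.285 0.051] [318. 227.]
top mandarin_center 0.55 [0.522 0.322 0.037] [304. 223.]
top mandarin_center 0.52 [0.511 0.551 0.022] [216. 229.]
scene tongs 0.77 [0.497 0.217 0.125] [344. 195.]
scene rest_a 0.79 [0.524 0.213 0.135] [339. 186.]
scene rest_a 0.59 [0.462 0.225 0.138] [349. 198.]
scene tip_a 0.93 [0.486 0.332 0.134] [305. 207.]
scene tip_a 0.57 [0.561 0.313 0.139] [297. 189.]
scene fixed_jaw 0.73 [0.518 0.289 0.046] [315. 226.]
scene fixed_jaw 0.23 [0.681 0.037 0.   ] [358. 187.]
scene mandarin_center 0.82 [0.415 0.424 0.019] [285. 278.]
scene mandarin_center 0.61 [0.517 0.551 0.018] [214. 271.]
top tip_a 0.74 [0.486 0.335 0.133] [295. 235.]
top tip_a 0.53 [0.564 0.312 0.134] [305. 201.]
top fixed_jaw 0.76 [0.511 0.286 0.049] [318. 227.]
top mandarin_center 0.66 [0.416 0.428 0.021] [263. 266.]
top mandarin_center 0.6 [0.522 0.323 0.037] [303. 223.]
scene tongs 0.84 [0.498 0.219 0.122] [343. 196.]
scene rest_a 0.58 [0.465 0.231 0.137] [346. 198.]
scene tip_a 0.96 [0.562 0.311 0.135] [298. 190.]
scene tip_a 0.84 [0.487 0.336 0.136] [303. 207.]
scene fixed_jaw 0.77 [0.515 0.284 0.049] [317. 224.]
scene fixed_jaw 0.73 [0.498 0.217 0.127] [344. 194.]
scene mandarin_center 0.76 [0.417 0.424 0.019] [285. 277.]
scene mandarin_center 0.75 [0.527 0.323 0.038] [301. 230.]
tcp [0.4978 0.2222 0.1305] yang -14.98 clock 17.05 shift [-0.0006  0.      0.0965] turn 0.02
```

View pics/crop6.png

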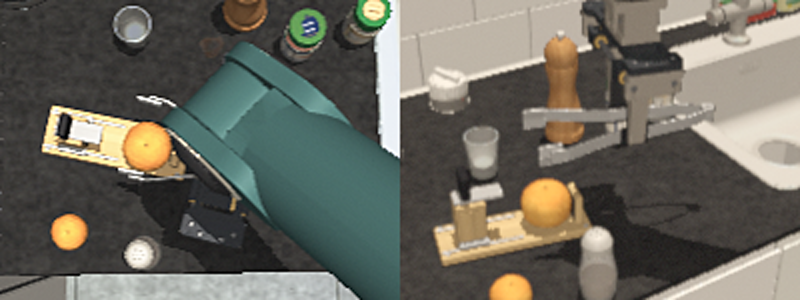

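Request:
move_arm([
  [0,-0.0015,0.02,0],
  [0,0,0.02,0],
  [0,0,0.015,0],
  [0,0,0.01,0],
  [0,0,0.01,0],
  [0,0,0.01,0],
  [0,0,0.006,0],
  [0,0,0.004,0],
  [0,0,0,0],
  [0,0,0,0],
])

```text
clock: 18.05
tool_pos: [0.4966, 0.2228, 0.0358]
orientation: [0.0, 0.793, 0.609, 0.0]
force: [0.1, -0.4, -0.3]
finger_gap: 0.0596
```

Run:
```python
from h import *
for n in ("top","scene"):
    c=cam(n,f"pics/{n}7.png"); marks(n,c,["rest_a","tip_a","fixed_jaw","mandarin_center"],2)
delta([.4977,.2216,.034],-15);print(env.sense()["force"],env.sense()["finger_gap"])
t=cv2.imread("pics/top7.png")[150:300,230:430];s=cv2.imread("pics/scene7.png")[160:270,250:396]
cv2.imwrite("pics/crop7.png",np.hstack([cv2.resize(t,(400,300)),cv2.resize(s,(400,300))]))
```

```text
top tip_a 0.55 [0.487 0.337 0.039] [298. 237.]
top tip_a 0.39 [0.565 0.315 0.043] [306. 206.]
top fixed_jaw 0.71 [0.508 0.288 0.053] [317. 228.]
top mandarin_center 0.9 [0.52  0.32  0.039] [305. 224.]
top mandarin_center 0.81 [0.415 0.426 0.021] [264. 266.]
scene rest_a 0.97 [0.465 0.231 0.042] [345. 230.]
scene rest_a 0.71 [0.525 0.215 0.04 ] [338. 217.]
scene tip_a 0.97 [0.483 0.335 0.042] [305. 240.]
scene tip_a 0.63 [0.563 0.316 0.042] [297. 221.]
scene fixed_jaw 0.59 [0.515 0.284 0.051] [317. 224.]
scene mandarin_center 0.92 [0.416 0.423 0.016] [285. 278.]
scene mandarin_center 0.79 [0.512 0.548 0.015] [216. 273.]
tcp [0.4964 0.2226 0.0356] yang -14.98 clock 18.55 shift [-0.0006  0.0015  0.0016] turn 0.02
[-0.33544412 -0.62622498 -1.72605711] 0.058976320955214594
```

View pics/crop7.png

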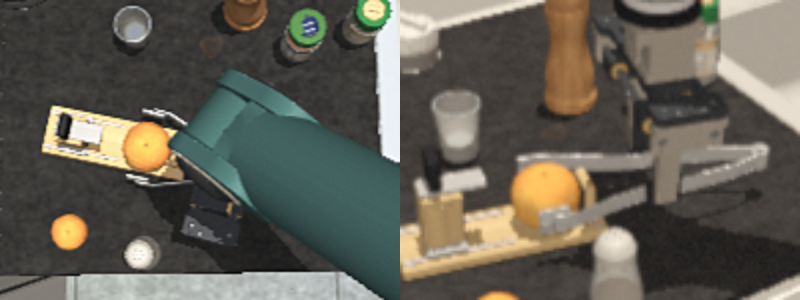

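Request:
move_arm([
  [-0.003,0,0.002,0],
  [0,0,0,0],
  [0,0,0,0],
  [0,0,0,0],
  [0,0,0,0],
  [0,0,0,0],
  [0,0,0,0],
  [0,0,0,0],
], gripper=0.0, newtons=32)

```text
clock: 19.35
tool_pos: [0.4956, 0.2197, 0.0335]
orientation: [-0.0, 0.793, 0.609, -0.0]
force: [-0.3, -0.5, -1.6]
finger_gap: 0.0463
```

Request:
move_arm([
  [0,0,0,0],
  [0,0,0,0],
  [0,0,-0.004,0],
  [0,0,-0.006,0],
  [0,0,-0.01,0],
  [0,0,-0.01,0],
  [0,0,-0.01,0],
  [0,0,0,0],
  [0,0,0,0],
])

```text
clock: 20.25
tool_pos: [0.4958, 0.2196, 0.074]
orientation: [0.0, 0.793, 0.609, 0.0]
force: [-0.6, -1.1, -2.2]
finger_gap: 0.0465
```

Run:
```python
from h import *
for n in ("top","scene"):
    c=cam(n,f"pics/{n}8.png"); marks(n,c,["tip_a","mandarin_center","jaw_tab"],2)
print(env.sense()["force"],env.sense()["finger_gap"])
cv2.imwrite("pics/crop8.png",cv2.resize(c["image"][150:270,230:396,::-1],None,fx=3,fy=3))
```

```text
top tip_a 0.5 [0.554 0.313 0.08 ] [306. 209.]
top mandarin_center 0.94 [0.522 0.322 0.081] [302. 221.]
top mandarin_center 0.8 [0.513 0.549 0.019] [217. 229.]
top jaw_tab 0.87 [0.549 0.425 0.098] [259. 210.]
top jaw_tab 0.49 [ 0.524  0.324 -0.002] [304. 224.]
scene tip_a 0.96 [0.491 0.329 0.077] [305. 226.]
scene tip_a 0.74 [0.546 0.315 0.082] [300. 211.]
scene mandarin_center 0.78 [0.513 0.554 0.016] [213. 273.]
scene mandarin_center 0.74 [0.418 0.423 0.019] [285. 276.]
scene jaw_tab 0.87 [0.542 0.417 0.1  ] [262. 218.]
[ 0.46951915  0.53092249 -2.19524666] 0.04615482557271787
```

View pics/crop8.png

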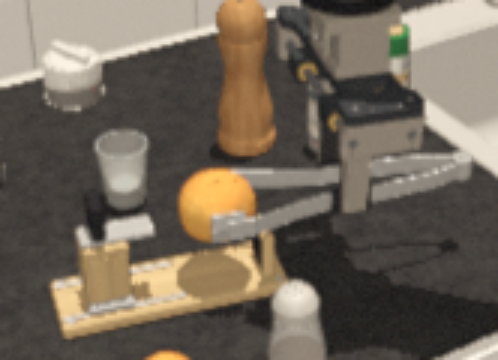

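Request:
move_arm([
  [0,0,-0.008,0],
  [0,0,-0.015,0],
  [0,0,-0.02,0],
  [0,0,-0.02,0],
  [0,0,-0.02,0],
  [0,0,-0.02,0],
  [0,0,-0.012,0],
  [0,0,-0.005,0],
  [0,0,0,0],
  [0,0,0,0],
  [0,0,0,0],
  [0,0,0,0],
])

```text
clock: 21.85
tool_pos: [0.4952, 0.2196, 0.1928]
orientation: [-0.0, 0.793, 0.609, -0.001]
force: [-0.3, 1.0, -1.6]
finger_gap: 0.0465
```

Request:
move_arm([
  [0,0,0,0],
  [0,0,0,0],
  [0,0,0,0],
  [0,0,0,0],
  [0,0,0,0],
])

```text
clock: 22.35
tool_pos: [0.4956, 0.2197, 0.1936]
orientation: [0.0, 0.793, 0.609, -0.0]
force: [-0.0, -0.0, -1.9]
finger_gap: 0.0464
```

Run:
```python
from h import *
for n in ("top","scene"):
    c=cam(n,f"pics/{n}9.png"); marks(n,c,["tip_a","mandarin_center","jaw_tab","salt_shaker","tumbler","pepper_mill","spice_jar"],2)
print(env.sense()["force"],env.sense()["finger_gap"])
cv2.imwrite("pics/crop9.png",cv2.resize(c["image"][100:280,220:460,::-1],None,fx=3,fy=3))
```

```text
top tip_a 0.38 [0.55  0.316 0.2  ] [301. 203.]
top mandarin_center 0.74 [0.512 0.55  0.02 ] [217. 229.]
top mandarin_center 0.61 [0.52  0.321 0.199] [299. 217.]
top jaw_tab 0.65 [0.547 0.424 0.096] [260. 211.]
top salt_shaker 0.8 [ 0.385  0.33  -0.005] [302. 277.]
top salt_shaker 0.56 [0.677 0.342 0.003] [297. 168.]
top tumbler 0.82 [0.676 0.341 0.   ] [297. 168.]
top pepper_mill 0.8 [ 0.711  0.189 -0.004] [353. 155.]
top pepper_mill 0.26 [0.551 0.313 0.202] [303. 203.]
top spice_jar 0.6 [0.681 0.042 0.   ] [408. 164.]
scene tip_a 0.87 [0.488 0.329 0.198] [305. 182.]
scene tip_a 0.15 [0.681 0.338 0.001] [271. 214.]
scene mandarin_center 0.84 [0.524 0.325 0.199] [299. 174.]
scene mandarin_center 0.75 [0.514 0.549 0.018] [215. 272.]
scene jaw_tab 0.92 [0.541 0.417 0.097] [262. 219.]
scene salt_shaker 0.77 [ 0.389  0.331 -0.002] [327. 276.]
scene tumbler 0.63 [0.679 0.339 0.001] [271. 215.]
scene tumbler 0.38 [0.542 0.415 0.097] [262. 219.]
scene pepper_mill 0.68 [ 0.706  0.185 -0.001] [314. 196.]
scene spice_jar 0.55 [ 0.677  0.04  -0.002] [358. 189.]
[-0.3511203  -0.45740716 -1.91486086] 0.04660608630849893
```

View pics/crop9.png

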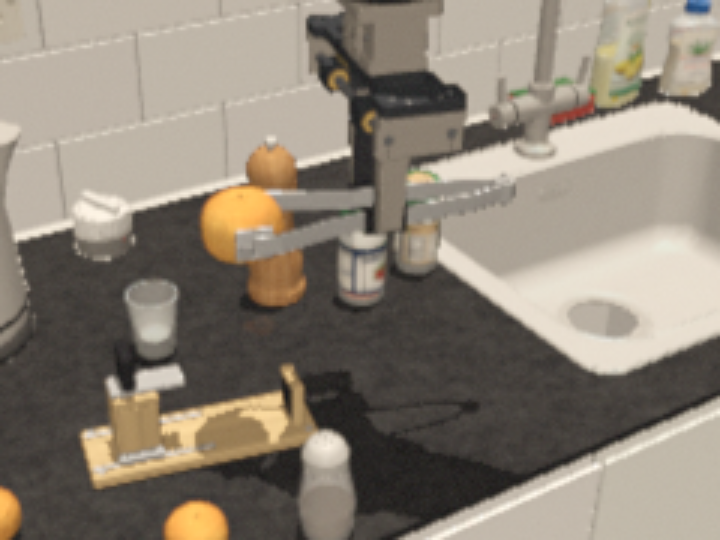

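The mandarin is held in the tongs about 0.20 m up. The jaw is open and the bystanders haven't moved.

```bash
python3 -c "
from plant import env
print(env.hand_in())"
```

```text
the job is handed in; nothing more can be done
None
```

I slid the jaw open to its stop, leaving the mandarin seated. I then picked up the tongs by the thumb rests, closed them on the mandarin and lifted it out, and handed in at about 22.5 s; no verdict was reported.

**Mandarin:** the last cameras put its middle about 0.199 m above the worktop, between the tips, with each tip about 32 mm (27–36) from its middle. The hold looked steady; finger opening stayed at 46.5 mm with a grip of 32 N.

**Jaw and bystanders:** I measured the jaw from its tab, which has moved about 40 mm from where it started, so it is at or close to its stop. The salt shaker, tumbler, pepper mill and one spice jar are where they started, within camera error. I did not measure the second spice jar by number, but it stands upright in the last picture.

**Checks that failed or disagreed:** the networks sometimes reported the wrong thing, such as a loose orange for the mandarin or the tumbler for the salt shaker. I discarded those by position. In the last look the two cameras differed by up to about 8 mm on the jaw tab, and by 4 mm on the mandarin.

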